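# Collect the good cell links and terminal post from the moulding machine's catch tray

## Task

Collect the good parts from the metal catch tray into the grey tote: lay the two whole cell links (round eye at both ends) flat on the floor of its large bay, side by side and lengthways with the divider, and stand the tall terminal post upright inside the ring in the small bay. Set each part down before letting go; do not drop it in. Leave the two misshapes (the broken one-eyed link and the short post) where they are in the tray, and do not knock the bottle or the jar.

Things in the scene. Friction and masses are not known exactly. Their poses are not given: they have to be found in the camera images.
- tray: Open bare metal catch tray, fixed, 286 x 286 mm outside, 34 mm high, walls and floor 4 mm thick. Origin: centre of its underside, on the bench; x, y along its sides, z up. It stands on the robot's left or right, the tote on the other side. Five moulded parts, none touching, stand or lie on its floor: one near the centre, one near each corner (68 mm off the centre along both sides).
- tote: Open grey plastic tote, fixed, 180 mm (x) x 270 mm (y) outside, 60 mm high, walls and floor 5 mm thick. A 4 mm divider, top at 50 mm, runs along its x at y = +42 mm, between the small bay (y 44 to 130 mm, with the ring) and the large bay (y -130 to 40 mm, x -85 to 85 mm). Origin: centre of its underside, on the bench; z up.
- bay (a point): Centre of the large bay's floor, 5 mm above the bench, at y = -45 mm of the tote; its axes are the tote's. The bay is 170 x 170 mm inside.
- ring (a point): Centre of the fixed grey plastic ring in the small bay, at floor level, 5 mm above the bench, at y = +87 mm of the tote. The ring is 62 mm outside and 52 mm inside diameter and 25 mm high; the tote's floor is its bottom.
- link_a: Whole cell link: black dumbbell, 116 mm long, 30 mm high. Two round eyes, 34 mm diameter, centred 41 mm either side of the middle, joined by a bridge 18 mm wide, from 12 to 30 mm height, free over 48 mm between the eyes. Origin: middle of its underside; x along its length, z up. About 0.2 kg; lies flat in the tray, turned any way.
- link_b: A second whole cell link, the same as link_a.
- post: Good terminal post: dark metal, standing upright in the tray, 95 mm tall; round foot of 40 mm diameter and 12 mm high, then a round shaft of 28 mm diameter up to the top. Origin: centre of its underside; z up along its axis. About 0.35 kg.
- stub: Misshape: black link broken off, one round eye only, about 100 mm long, 30 mm high, lying in the tray; stays there. Origin: middle of its underside, x along it, the eye at -x.
- short_post: Misshape: a post like the good one but only 55 mm tall, standing in the tray; stays there. Origin: centre of its underside.
- bottle: White bottle, 66 mm diameter, 200 mm tall, standing loose on the bench between tray and tote. Origin: centre of its underside.
- jar: Small jar, 56 mm diameter, 60 mm tall, loose on the bench beyond the bottle. Origin: centre of its underside. Behind it, from x = 0.74 m on, stands the machine, its front 100 mm high, with two metal chutes to about 175 mm and an orange cover to 180 mm.
There are look-alikes about, which are no part of the job. What is shaped like the post but orange is not meant.

How it is judged:
At the end, for the whole second after the job is handed in: Both links lie in the large bay, on its floor within 6 mm, level within 7 degrees, along the divider within 17 degrees; the tall post stands in the ring, foot within 10 mm of its centre and 6 mm of the floor, upright within 7 degrees; all at rest; the misshapes within 30 mm of their starts (x of link_a in the frame of bay between -0.045 and 0.045 m and y of link_a in the frame of bay between -0.085 and 0.087 m and z of link_a in the frame of bay between -0.004 and 0.006 m and angle between each of link_a, link_b, post's own z axis and vertical below 0.12 rad and angle between the x axis of each of link_a, link_b and the x axis of tote, either way round below 0.3 rad and linear speed of each of link_a, link_b, post below 0.02 m/s and x of link_b in the frame of bay between -0.045 and 0.045 m and y of link_b in the frame of bay between -0.085 and 0.087 m and z of link_b in the frame of bay between -0.004 and 0.006 m and horizontal distance between post and ring below 0.01 m and z of post in the frame of ring between -0.004 and 0.006 m and distance of each of stub, short_post from where it was at the start of the episode below 0.03 m); the robot touches nothing.
It fails at once if a misshape in the tray is moved more than 30 mm (distance of any of stub, short_post from where it was at the start of the episode above 0.03 m).
It fails at once if the bottle or the jar is moved more than 30 mm or knocked over (distance of any of bottle, jar from where it was at the start of the episode above 0.03 m or angle between any of bottle, jar's own z axis and vertical above 0.5 rad).
It fails at once if a part is dropped: let go over the tote while its underside is more than 20 mm above the tote's floor ((horizontal distance between link_a and bay below 0.1 m and z of link_a in the frame of bay above 0.02 m and contact force between the fingers and link_a below 0.1 N) or (horizontal distance between link_b and bay below 0.1 m and z of link_b in the frame of bay above 0.02 m and contact force between the fingers and link_b below 0.1 N) or (horizontal distance between post and ring below 0.04 m and z of post in the frame of ring above 0.02 m and contact force between the fingers and post below 0.1 N)).
It also fails if it takes over 72 s, if anything falls off the work surface, if the arm or the gripper's body presses on something with over 40 N, if the wrist force passes 120 N, or if a joint passes its speed limit or range.

## Robot

A 7-joint arm with a two-finger parallel gripper is mounted at the origin on the work surface. World frame = base frame: x ahead of the robot, y to its left, z up, the work surface at z = 0. Lengths are in m, angles in rad, forces in N, time in s.
With the tool pointing down it reaches from about 0.4 to 0.85 m from the base axis. Payload 4.5 kg.
Tool frame: the origin (TCP) lies where the fingers leave the gripper's body, on its centre line; the fingertips stand 64 mm ahead of it and the grasp point (between the pads) lies 45 mm ahead of it; z points along the fingers, y is the direction in which the jaws open and shut (so a half turn about z gives the same grasp; the last joint's range is limited). The gripper opens to 88 mm and grips with 3 to 60 N. Pads are 18 mm wide; open, the fingers measure 123 mm over their backs; the gripper's body (75 mm by 187 mm) begins 45 mm behind the grasp point.
Start: joints at [1.358, 0.689, -0.195, 1.565, 0.157, 0.902, -0.215], TCP at [0.153, -0.606, 0.303] pointing down, gripper open.
Joint ranges: [-3.01, 3.01], [-0.46, 2.08], [-1.47, 1.51], [0.13, 2.56], [-1, 4.14], [0.04, 2.09], [-2.66, 2.66]. Speed limits (rad/s): [2.57, 2.57, 3.14, 3.14, 3.14, 3.14, 3.14].

## Interface

Orientations are given as a unit quaternion [x, y, z, w].
In Python, from plant import monitor, snapshot, workorder, finder gives the robot as it stands.
- The arm moves only by the tool carry_out, never from a script. Its argument "motion" is one flat list of numbers, 6 for each row, row after row: the shift along the tool's x, y, z in cm, then the turn, a rotation vector about the tool's x, y, z in rad. In form: [x, y, z, rx, ry, rz, x, y, z, rx, ry, rz, ...]. A call has 1 to 8 rows; each row shifts and turns the commanded pose from where the row before left it, along the tool's axes as they then stand; what a row does not reach is not made up. A row lasts 1/8 s, in which the tool goes at most 62.5 mm and 10.7 degrees, less where a joint would pass 70% of its speed; a pose out of reach is approached as far as the arm can. A call with a gripper value outside its range is refused whole. "hand" is the finger opening in cm, from 0 to 8.81, set as the call begins (left out, the last holds). The fingers move at their own pace and stop on an object; "grip_force" is the grip in N (left out, the last holds). Time passes only in rows, so rows that do not move let the fingers close. It gives the time, the measured TCP pose, the force and the opening at its end, in the units of the state.
- monitor.get_state(): the state, without advancing time (a new reading comes with each control period).
- snapshot(name): name is "side" or "top"; returns a dict with "frame" (480x640x3 uint8, red, green, blue), "range_z" (480x640 float32, m along the optical axis (not along the pixel's ray), 0 where there is no reading), "fx", "fy", "cx", "cy" (pixels), "rvec" (rotation vector, rad) and "tvec" (3), from world to camera coordinates, as OpenCV has them. Camera axes: x right, y down, z forward; pixel columns grow to the right and rows downward; lengths in m; the calibration is good to about 2 mm. A picture is of the moment at which its call begins.
- workorder.finish_job(): hands the job in, once; it reports no verdict.
Trained networks look in a picture, given as the dict that the camera call returned (one of the last four; its "shot" number tells which), for a name from the list of things; names that differ only in an ending like _2 or _b are one class to them, and where a whole thing is asked for, a point or a joint stands for the part that bears it (a point fixed in the world has none). Each returns a list of dicts, best first, with "p" (0 to 1); they miss things now and then, are a little off and sometimes report something else, mostly with a low value. They report only what shows in the picture. A call takes as long as a camera call. They do not tell look-alikes from the thing itself.
- finder.masks_of(picture, thing): "pixels" (480x640 bool, what is visible of it) and "extent" ([left, top, right, bottom] in pixels, round what is visible of it).
The state is a dict: "clock": time; "q": joint angles; "qd": joint speeds; "joint_torque": joint torques, N m; "tool_pos": TCP position; "eef_rot": TCP orientation; "contact_force": force on the tool from outside, world axes, zero at the start; "moment": the same for the moment, N m; "opening": opening from 0.0 (shut) to 1.0 (fully open).
Only numpy, scipy, OpenCV 4.12 (cv2) and the standard library are available. Lean on these libraries where they do the work, as an engineer would, in place of code of your own. Each camera call takes 0.05 s, during which the arm holds its last target. There are 200 camera calls.

## Working session

There is one attempt and no reset: what is moved stays moved. The work goes in short steps, Python scripts to look and compute and a tool call to move; the robot and the scene stay as the last step left them, time stands still between calls to the robot, and variables do not carry over. Pictures are saved under pics/ and viewed, about 8 in all and at most 12, crops included, and the job is handed in when it is done.

Besides the shell and the picture viewer there is one more tool, called after "Call:" as name(argument=value, ...) on one line, values as JSON. carry_out: Moves the arm, as the interface text tells. Its arguments: {"type":"object","properties":{"motion":{"type":"array"},"hand":{"type":"number"},"grip_force":{"type":"number"}},"required":["motion"]}

```bash
mkdir -p pics
cat > h.py <<'E'
import numpy as np, cv2
from scipy.spatial.transform import Rotation as R
from plant import monitor, snapshot, workorder, finder
def cloud(s):
    z=s["range_z"]; v,u=np.mgrid[:480,:640]
    P=np.stack([(u-s["cx"])/s["fx"]*z,(v-s["cy"])/s["fy"]*z,z],-1)
    Rm=R.from_rotvec(np.ravel(s["rvec"])).as_matrix()
    W=(P-np.ravel(s["tvec"]))@Rm
    W[z<=0]=np.nan
    return W
E
python3 - <<'E'
from h import *
print(monitor.get_state())
for n in("top","side"):
    s=snapshot(n); cv2.imwrite(f"pics/{n}0.png",s["frame"][:,:,::-1])
    Rm=R.from_rotvec(np.ravel(s["rvec"])).as_matrix(); print(n,"cam at",-Rm.T@np.ravel(s["tvec"]),Rm[2])
    W=cloud(s)
    for t in("tray","tote","link_a","post","stub","short_post","bottle","jar","ring"):
        for d in finder.masks_of(s,t):
            if d["p"]<.2: continue
            m=d["pixels"]; Q=W[m]; Q=Q[~np.isnan(Q[:,0])]
            if len(Q): print(t,round(d["p"],2),d["extent"],"med",np.median(Q,0).round(3),"zmax",np.percentile(Q[:,2],97).round(3),"lo",np.percentile(Q,2,0).round(3),"hi",np.percentile(Q,98,0).round(3))
E
```

```text
{'clock': 0.0, 'q': array([ 1.35776958,  0.68999499, -0.19451616,  1.56634973,  0.15729237,
        0.90250548, -0.21512989]), 'qd': array([ 0.00014372,  0.00038735, -0.00165044,  0.00236306, -0.00046058,
       -0.00104507, -0.00039392]), 'joint_torque': array([-3.44852915e-04, -5.27568591e+01, -1.26688879e+00, -1.53428364e+01,
       -5.26182528e-02,  6.56995355e-03,  1.77245902e-04]), 'tool_pos': array([ 0.15253935, -0.60556094,  0.30190159]), 'eef_rot': array([ 9.92390587e-01,  1.23126160e-01, -1.78352359e-04, -9.15960715e-04]), 'contact_force': array([-0.00387407,  0.14239903, -0.4289541 ]), 'moment': array([ 0.0375765 , -0.00751937, -0.00794453]), 'opening': 1.0024126551250105}
top cam at [ 0.5015463  -0.04815845  1.25239035] [ 0.05930018  0.00448705 -0.99823011]
tray 0.89 [329.3, 179.6, 483.5, 330.1] med [ 0.55  -0.226  0.004] zmax 0.034 lo [ 0.4   -0.374 -0.001] hi [ 0.691 -0.082  0.035]
tote 0.9 [114.5, 212.7, 257.6, 311.1] med [0.521 0.252 0.006] zmax 0.061 lo [0.43  0.109 0.   ] hi [0.613 0.378 0.062]
link_a 0.68 [414.9, 265.9, 465.1, 296.3] med [ 0.493 -0.302  0.032] zmax
[... 2760 characters left out ...]
021] zmax 0.056 lo [ 0.575 -0.164  0.004] hi [ 0.61  -0.12   0.058]
short_post 0.61 [280.3, 290.7, 330.2, 335.6] med [ 0.46  -0.178  0.031] zmax 0.037 lo [ 0.435 -0.227  0.008] hi [ 0.484 -0.124  0.037]
bottle 0.74 [267.0, 160.7, 306.1, 250.1] med [ 0.526 -0.015  0.111] zmax 0.2 lo [ 0.503 -0.03   0.007] hi [0.558 0.016 0.201]
jar 0.9 [343.5, 179.7, 371.3, 219.0] med [ 0.681 -0.029  0.048] zmax 0.063 lo [ 0.663 -0.044  0.005] hi [0.71  0.003 0.063]
jar 0.52 [383.2, 294.4, 437.3, 326.2] med [ 0.61  -0.282  0.03 ] zmax 0.037 lo [ 0.574 -0.297  0.004] hi [ 0.668 -0.259  0.037]
ring 0.61 [159.9, 105.2, 275.3, 225.7] med [0.516 0.258 0.018] zmax 0.061 lo [0.42  0.106 0.002] hi [0.613 0.381 0.061]
```

View pics/top0.png

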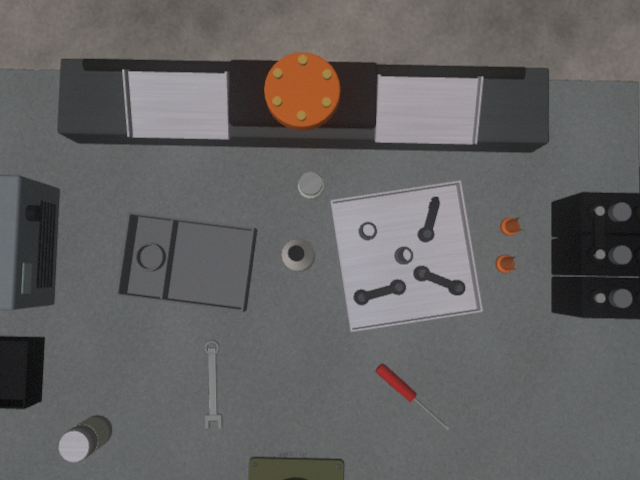

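View pics/side0.png

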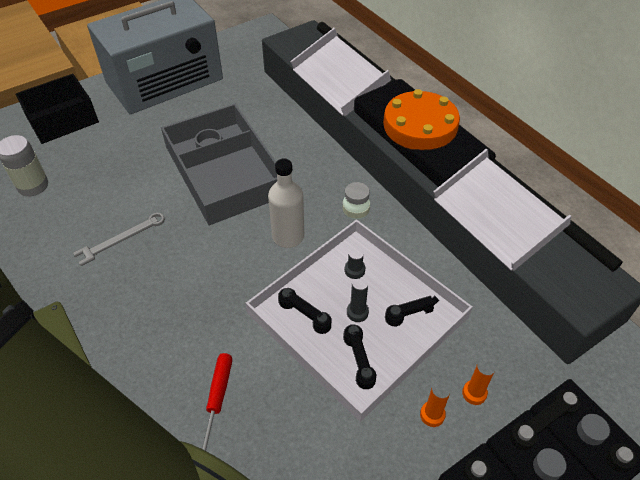

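```bash
cat >> h.py <<'E'
def toppts(W,m,lo,hi):
    k=m&(W[...,2]>lo)&(W[...,2]<hi); return W[k]
def rect(P):
    (c,wh,a)=cv2.minAreaRect((P[:,:2]*1000).astype(np.float32)); return np.round(c,1),np.round(wh,1),round(a,1)
E
python3 - <<'E'
from h import *
for n in("top","side"):
    s=snapshot(n); W=cloud(s)
    X,Y,Z=W[...,0],W[...,1],W[...,2]
    box=lambda a,b,c,d,lo,hi:W[(X>a)&(X<b)&(Y>c)&(Y<d)&(Z>lo)&(Z<hi)]
    print(n)
    for nm,b in dict(tote=(.40,.64,.09,.40,.054,.068),tray=(.38,.71,-.39,-.07,.03,.04)).items():
        P=box(*b); print(nm,len(P),rect(P),np.median(P[:,2]))
    P=box(.41,.63,.1,.39,.044,.053); print("divider",len(P),np.median(P,0))
    P=box(.44,.6,.12,.37,.02,.036); print("ringtop z",len(P),np.median(P,0), rect(P) if len(P)>3 else "")
    P=box(.46,.6,.15,.35,-.01,.012); print("floor",np.median(P[:,2]))
    P=box(.42,.67,-.35,-.1,-.01,.012); print("trayfloor",np.median(P[:,2]))
    for nm,b in dict(L1=(.455,.53,-.365,-.24),L2=(.43,.50,-.235,-.11),stub=(.57,.68,-.30,-.25)).items():
        P=box(*b,.026,.045); r=rect(P); print(nm,len(P),r,np.median(P,0).round(4))
        u,S,v=np.linalg.svd(P[:,:2]-r[0]/1000,full_matrices=False); print("  pca",np.degrees(np.arctan2(v[0,1],v[0,0])))
    for nm,b in dict(post=(.51,.58,-.26,-.19,.08,.11),short=(.56,.63,-.18,-.11,.045,.07),bottle=(.49,.59,-.05,.05,.19,.21),jar=(.65,.73,-.06,.02,.055,.07)).items():
        P=box(*b)
        if len(P)>5:
            print(nm,len(P),rect(P),P.mean(0).round(4),P[:,2].max())
E
```

```text
top
tote 1159 (array([521.2, 244.1]), array([272.6, 180.4]), 84.0) 0.05958912631335896
tray 2082 (array([ 544.3, -225.8]), array([286.4, 286.5]), 9.9) 0.03372862029222381
divider 420 [0.52561804 0.2862297  0.04894334]
ringtop z 461 [0.53278119 0.31111707 0.02872437] (array([519.7, 248.3]), array([243.8, 159.9]), 89.5)
floor 0.005016295156170576
trayfloor 0.0040904814577346895
L1 507 (array([ 491.9, -300.6]), array([114.3,  31. ]), 69.3) [ 0.4919 -0.2995  0.0329]
  pca 69.25787239732733
L2 508 (array([ 464.3, -170.9]), array([ 32.6, 113.6]), 16.6) [ 0.4643 -0.1709  0.0324]
  pca -73.1990810912087
stub 407 (array([ 624.2, -282.1]), array([30.7, 99.6]), 70.7) [ 0.618  -0.2781  0.0328]
  pca 163.8061358367505
post 14 (array([ 543.5, -215.6]), array([27.3, 11.1]), 10.7) [ 0.5416 -0.2139  0.0906] 0.09810082370813479
short 9 (array([ 587.9, -137. ]), array([21.1,  4.7]), 52.1) [ 0.5874 -0.1376  0.0526] 0.057443775540898905
bottle 205 (array([538.1,   3.1]), array([28.1, 28.1]), 1.2) [0.5384 0.0033 0.1999] 0.2074597375912101
jar 416 (array([692.5, -17.4]), array([49.4, 47. ]), 2.5) [ 0.6925 
[... 489 characters left out ...]
.3081  0.0332]
  pca 69.30744726065423
L2 688 (array([ 460.8, -172.5]), array([ 33.6, 115.3]), 17.0) [ 0.4608 -0.1767  0.0334]
  pca -73.04409815811988
stub 558 (array([ 621.9, -283.3]), array([ 31.4, 100.5]), 71.8) [ 0.6154 -0.2808  0.0327]
  pca 165.20437463289124
post 101 (array([ 537.9, -231.8]), array([13.2, 26.5]), 56.2) [ 0.5363 -0.2326  0.0903] 0.10129501074366437
short 69 (array([ 587.7, -150. ]), array([13.8, 27.6]), 39.6) [ 0.588  -0.1516  0.0522] 0.06126944766345358
bottle 220 (array([535.7,   2.9]), array([31.7, 28.7]), 57.5) [5.344e-01 2.000e-04 1.987e-01] 0.2040923551839034
jar 369 (array([690.1, -17.3]), array([49.8, 49.4]), 38.5) [ 0.689  -0.0183  0.0598] 0.06533798190949557
```

The tray is on the right and the tote on the left with its ring end at +y, turned about -6°. The tall post is the central one, at about (403,255) in the top picture. The whole links are at (380,292) and (440,280), the stub at (430,220) and the short post at (368,231). The orange posts lie outside the tray. Next I'll fit the post and ring centres.

```bash
cat >> h.py <<'E'
from scipy.optimize import least_squares
def circ(P,c0,r):
    return least_squares(lambda c:np.hypot(P[:,0]-c[0],P[:,1]-c[1])-r,c0,loss="soft_l1",f_scale=.002).x
def go(x,y,z,yaw=None):
    s=monitor.get_state(); Rc=R.from_quat(s["eef_rot"]); p=np.array(s["tool_pos"])
    X=Rc.as_matrix()[:,0]; cy=np.degrees(np.arctan2(X[1],X[0]))
    if yaw is None: yaw=cy
    a=np.radians(yaw); Rt=R.from_matrix(np.array([[np.cos(a),np.sin(a),0],[np.sin(a),-np.cos(a),0],[0,0,-1]]))
    d=np.array([x,y,z])-p
    print("t",round(s["clock"],2),"pos",p.round(4),"yaw",cy.round(2),"F",np.round(s["contact_force"],1),"open mm",round(s["opening"]*88,1))
    print(" turn(tool rotvec)",(Rc.inv()*Rt).as_rotvec().round(4)," shift before turn cm",(Rc.inv().apply(d)*100).round(2)," after turn cm",(Rt.inv().apply(d)*100).round(2))
E
python3 - <<'E'
from h import *
for n in("top","side"):
    s=snapshot(n); W=cloud(s); X,Y,Z=W[...,0],W[...,1],W[...,2]
    cyl=lambda x,y,r0,r,lo,hi:W[(np.hypot(X-x,Y-y)<r)&(np.hypot(X-x,Y-y)>r0)&(Z>lo)&(Z<hi)]
    for nm,c,r,lo,hi in (("post",(.545,-.224),.014,.025,.09),("short",(.593,-.147),.014,.024,.05)):
        P=cyl(*c,0,.03,lo,hi); c2=circ(P,c,r); print(n,nm,len(P),c2.round(4), "rms",np.std(np.hypot(*(P[:,:2]-c2).T)-r).round(4))
    P=cyl(.5289,.3304,.018,.038,.02,.036); c2=circ(P,(.529,.33),.0285); print(n,"ring",len(P),c2.round(4),np.median(P[:,2]))
    # triangulation check: pixel of post top
    Rm=R.from_rotvec(np.ravel(s["rvec"])).as_matrix()
    for pt in((.544,-.224,.099),(.529,.330,.03)):
        q=Rm@np.array(pt)+np.ravel(s["tvec"]); print("  proj",pt,(q[0]/q[2]*s["fx"]+s["cx"]).round(1),(q[1]/q[2]*s["fy"]+s["cy"]).round(1))
    cv2.imwrite(f"pics/{n}1.png",cv2.resize(s["frame"][200:330,330:480] if n=="top" else s["frame"][240:340,300:420],None,fx=4,fy=4,interpolation=cv2.INTER_CUBIC)[:,:,::-1])
go(.544,-.224,.30,14)
E
```

```text
top post 61 [ 0.5451 -0.2242] rms 0.0003
top short 17 [ 0.5974 -0.1442] rms 0.0001
top ring 246 [0.5304 0.3286] 0.028402197696657687
  proj (0.544, -0.224, 0.099) 409.3 254.7
  proj (0.529, 0.33, 0.03) 148.0 257.4
side post 328 [ 0.543  -0.2234] rms 0.0008
side short 124 [ 0.595  -0.1438] rms 0.001
side ring 172 [0.5265 0.3278] 0.028569582370487966
  proj (0.544, -0.224, 0.099) 360.1 282.3
  proj (0.529, 0.33, 0.03) 208.4 136.9
t 1.2 pos [ 0.1527 -0.6061  0.3027] yaw 14.14 F [ 0.4  0.1 -0.1] open mm 87.9
 turn(tool rotvec) [0.     0.     0.0024]  shift before turn cm [ 47.28 -27.49   0.27]  after turn cm [ 47.21 -27.61   0.27]
```

View pics/top1.png

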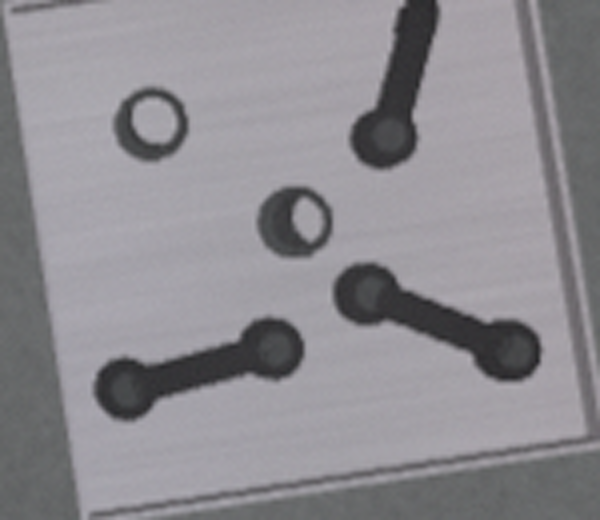

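Call:
carry_out(motion=[4.7,-2.75,0,0,0,0,4.7,-2.75,0,0,0,0,4.7,-2.75,0,0,0,0,4.7,-2.75,0,0,0,0,4.7,-2.75,0,0,0,0,4.7,-2.75,0,0,0,0,4.7,-2.75,0,0,0,0,4.7,-2.75,0,0,0,0], hand=7, grip_force=30)

```text
clock: 2.2
tool_pos: [0.4648, -0.2996, 0.3029]
eef_rot: [0.992, 0.123, 0.0, 0.0]
contact_force: [0.9, -0.8, -0.0]
opening: 0.796
```

Call:
carry_out(motion=[4.7,-2.75,0,0,0,0,4.7,-2.75,0,0,0,0,0,0,3,0,0,0,0,0,3,0,0,0,0,0,0,0,0,0])

```text
clock: 2.82
tool_pos: [0.5401, -0.224, 0.2409]
eef_rot: [0.992, 0.123, -0.002, -0.001]
contact_force: [-0.0, -0.2, 0.8]
opening: 0.796
```

```bash
python3 -c "
from h import *
go(.544,-.2238,.123,14)"
```

```text
t 2.83 pos [ 0.5401 -0.224   0.2409] yaw 14.17 F [-0.  -0.2  0.8] open mm 70.0
 turn(tool rotvec) [-0.0025  0.0041  0.0029]  shift before turn cm [ 0.44  0.1  11.79]  after turn cm [ 0.39  0.07 11.79]
```

Call:
carry_out(motion=[0.4,0.1,2,0,0,0,0,0,3.9,0,0,0,0,0,3.9,0,0,0,0,0,2,0,0,0,0,0,0,0,0,0])

```text
clock: 3.45
tool_pos: [0.5451, -0.2244, 0.1235]
eef_rot: [0.992, 0.123, -0.001, -0.0]
contact_force: [-0.5, 0.0, 0.6]
opening: 0.796
```

Call:
carry_out(motion=[0,0,0,0,0,0,0,0,0,0,0,0,0,0,0,0,0,0,0,0,0,0,0,0,0,0,0,0,0,0,0,0,0,0,0,0], hand=2, grip_force=30)

```text
clock: 4.2
tool_pos: [0.5455, -0.2246, 0.125]
eef_rot: [0.992, 0.123, 0.0, 0.0]
contact_force: [-0.5, 0.7, 4.0]
opening: 0.303
```

```bash
python3 -c "
from h import *
go(.5287,.3293,.34,14)
s=monitor.get_state();print(s['q'])"
```

```text
t 4.2 pos [ 0.5455 -0.2246  0.125 ] yaw 14.14 F [-0.5  0.7  4. ] open mm 26.7
 turn(tool rotvec) [ 0.0002 -0.0003  0.0025]  shift before turn cm [ 11.91 -54.11 -21.51]  after turn cm [ 11.77 -54.15 -21.5 ]
[ 0.36488391  0.896028   -0.09190369  1.79879368  0.16429287  0.45377465
 -1.16451246]
```

Call:
carry_out(motion=[0,0,-2,0,0,0,0,0,-5,0,0,0,0,0,-5,0,0,0,0,0,-5,0,0,0,0,0,-5,0,0,0,0,0,-2,0,0,0])

```text
clock: 4.95
tool_pos: [0.546, -0.2248, 0.3674]
eef_rot: [0.992, 0.123, 0.002, 0.001]
contact_force: [0.3, -0.3, -3.0]
opening: 0.313
```

Run:
```python
from h import *
go(.5287,.3293,.365,14)
s=snapshot("top"); W=cloud(s); X,Y,Z=W[...,0],W[...,1],W[...,2]
s=snapshot("side"); cv2.imwrite("pics/side2.png",s["frame"][100:400,150:550,::-1])
```

```text
t 4.95 pos [ 0.546  -0.2248  0.3674] yaw 14.13 F [ 0.3 -0.3 -3. ] open mm 27.6
 turn(tool rotvec) [ 0.0023 -0.0033  0.0023]  shift before turn cm [ 11.86 -54.15   0.16]  after turn cm [ 11.73 -54.18   0.24]
```

View pics/side2.png

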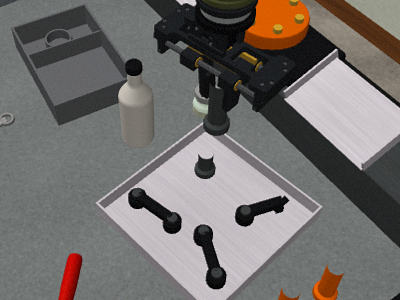

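The post is held upright, with a weight of about 3.4 N, and the other parts are undisturbed. Next I traverse above the bottle.

Call:
carry_out(motion=[0.5,-2.2,0,0,0,0,0.99,-4.5,0,0,0,0,0.99,-4.5,0,0,0,0,0.99,-4.5,0,0,0,0,0.99,-4.5,0,0,0,0,0.99,-4.5,0,0,0,0,0.99,-4.5,0,0,0,0,0.99,-4.5,0,0,0,0])

```text
clock: 6.05
tool_pos: [0.533, 0.1233, 0.3627]
eef_rot: [0.992, 0.124, -0.002, -0.0]
contact_force: [0.9, 0.1, -2.8]
opening: 0.308
```

Call:
carry_out(motion=[0.99,-4.5,0,0,0,0,0.99,-4.5,0,0,0,0,0.99,-4.5,0,0,0,0,0.99,-4.5,0,0,0,0,0.5,-2.4,0,0,0,0,0,0,4,0,0,0,0,0,4,0,0,0,0,0,0,0,0,0])

```text
clock: 7.05
tool_pos: [0.5261, 0.3271, 0.2809]
eef_rot: [0.992, 0.123, -0.004, 0.003]
contact_force: [-0.5, 0.9, -3.1]
opening: 0.307
```

Run:
```python
from h import *
go(.5287,.3293,.20,14)
p=monitor.get_state()["tool_pos"]
for n in("top","side"):
    s=snapshot(n); W=cloud(s); X,Y,Z=W[...,0],W[...,1],W[...,2]
    for lo,hi,r in((p[2]-.105,p[2]-.07,.014),(p[2]-.122,p[2]-.112,.02)):
        P=W[(np.hypot(X-p[0],Y-p[1])<.03)&(Z>lo)&(Z<hi)]
        if len(P)>10: c=circ(P,p[:2],r); print(n,r,len(P),c.round(4),(c-p[:2]).round(4),"std",np.std(np.hypot(*(P[:,:2]-c).T)-r).round(4))
    P=W[(np.hypot(X-p[0],Y-p[1])<.03)&(Z>.08)&(Z<p[2]-.07)]
    if len(P): print(n,"foot z",np.percentile(P[:,2],1)-p[2])
```

```text
t 7.05 pos [0.5261 0.3271 0.2809] yaw 14.13 F [-0.5  0.9 -3.1] open mm 27.0
 turn(tool rotvec) [0.0043 0.0093 0.0024]  shift before turn cm [ 0.38 -0.18  8.09]  after turn cm [ 0.3  -0.15  8.09]
top foot z -0.1191235936646377
side 0.014 234 [0.5249 0.3283] [-0.0012  0.0012] std 0.0022
side 0.02 47 [0.5248 0.3296] [-0.0013  0.0025] std 0.0016
side foot z -0.11743046414491545
```

Call:
carry_out(motion=[0.23,0.1,2,0.004,0.009,0,0,0,4,0,0,0,0,0,4,0,0,0,0,0,3,0,0,0,0,0,1.2,0,0,0,0,0,0,0,0,0])

```text
clock: 7.9
tool_pos: [0.5326, 0.3298, 0.1436]
eef_rot: [0.992, 0.123, 0.005, -0.003]
contact_force: [0.5, -0.8, -1.7]
opening: 0.31
```

Run:
```python
from h import *
go(.5287,.329,.126,14)
p=monitor.get_state()["tool_pos"]
s=snapshot("side"); W=cloud(s); X,Y,Z=W[...,0],W[...,1],W[...,2]
P=W[(np.hypot(X-p[0],Y-p[1])<.03)&(Z>p[2]-.1)&(Z<p[2]-.07)]
c=circ(P,p[:2],.014); print(len(P),c.round(4))
cv2.imwrite("pics/side3.png",cv2.resize(s["frame"][60:260,120:320],None,fx=3,fy=3,interpolation=cv2.INTER_CUBIC)[:,:,::-1])
```

```text
t 7.9 pos [0.5326 0.3298 0.1436] yaw 14.13 F [ 0.5 -0.8 -1.7] open mm 27.3
 turn(tool rotvec) [-0.0044 -0.0103  0.0023]  shift before turn cm [-0.41 -0.01  1.75]  after turn cm [-0.39 -0.02  1.76]
126 [0.5303 0.3311]
```

View pics/side3.png

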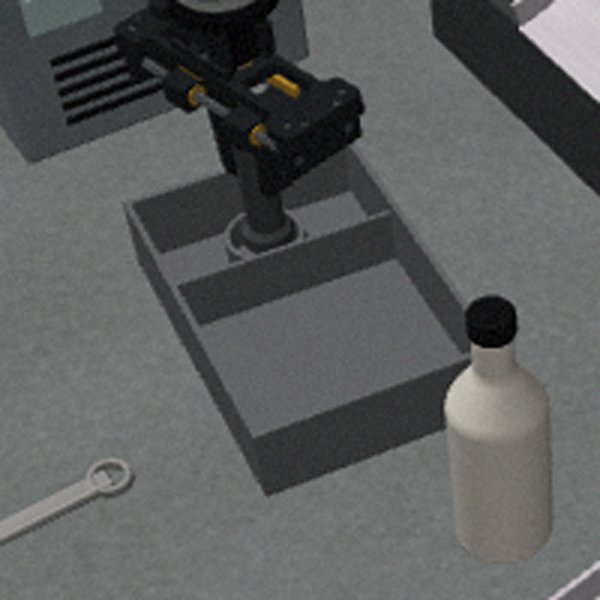

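Call:
carry_out(motion=[-0.24,0.1,0.2,-0.004,-0.009,0,0,0,0.5,0,0,0,0,0,0.4,0,0,0,0,0,0,0,0,0,0,0,0,0,0,0])

```text
clock: 8.57
tool_pos: [0.5299, 0.3279, 0.1316]
eef_rot: [0.992, 0.123, 0.0, 0.0]
contact_force: [-0.4, -0.5, -2.0]
opening: 0.306
```

Run:
```python
from h import *
go(.5287,.329,.126,14)
p=monitor.get_state()["tool_pos"]
s=snapshot("side"); W=cloud(s); X,Y,Z=W[...,0],W[...,1],W[...,2]
P=W[(np.hypot(X-p[0],Y-p[1])<.03)&(Z>p[2]-.1)&(Z<p[2]-.07)]
c=circ(P,p[:2],.014); print(len(P),c.round(4))
```

```text
t 8.57 pos [0.5299 0.3279 0.1316] yaw 14.14 F [-0.4 -0.5 -2. ] open mm 27.0
 turn(tool rotvec) [ 0.0001 -0.      0.0024]  shift before turn cm [-0.09 -0.14  0.56]  after turn cm [-0.09 -0.14  0.56]
126 [0.5271 0.3285]
```

Call:
carry_out(motion=[0,0,0.3,0,0,0,0,0,0.2,0,0,0,0,0,0,0,0,0])

```text
clock: 9.0
tool_pos: [0.5297, 0.3278, 0.1264]
eef_rot: [0.992, 0.123, -0.0, 0.0]
contact_force: [-0.9, -0.5, -1.9]
opening: 0.31
```

Call:
carry_out(motion=[0,0,0.1,0,0,0,0,0,0,0,0,0])

```text
clock: 9.25
tool_pos: [0.5299, 0.328, 0.1261]
eef_rot: [0.992, 0.123, 0.0, -0.0]
contact_force: [-1.6, 0.1, 2.1]
opening: 0.309
```

Call:
carry_out(motion=[0,0,0,0,0,0,0,0,0,0,0,0,0,0,0,0,0,0,0,0,-2,0,0,0,0,0,-4,0,0,0,0,0,-5,0,0,0,0,0,-5,0,0,0,0,0,-2,0,0,0], hand=6)

```text
clock: 10.25
tool_pos: [0.5309, 0.3286, 0.3107]
eef_rot: [0.992, 0.123, 0.003, -0.002]
contact_force: [0.4, 0.9, -0.1]
opening: 0.683
```

Run:
```python
from h import *
go(.4903,-.3012,.30,69.3)
s=snapshot("side"); W=cloud(s); X,Y,Z=W[...,0],W[...,1],W[...,2]
for a,b in((.035,.06),(.07,.095)):
    P=W[(np.hypot(X-.528,Y-.328)<.025)&(Z>a)&(Z<b)]; print(len(P),circ(P,[.528,.328],.014).round(4))
print(W[(np.hypot(X-.528,Y-.328)<.025)][:,2].max())
```

```text
t 10.25 pos [0.5309 0.3286 0.3107] yaw 14.13 F [ 0.4  0.9 -0.1] open mm 60.1
 turn(tool rotvec) [ 9.000e-04 -7.300e-03 -9.629e-01]  shift before turn cm [-19.32  60.08   0.8 ]  after turn cm [-60.35  18.46   1.07]
104 [0.5271 0.3288]
113 [0.527  0.3288]
0.37703737930272874
```

Call:
carry_out(motion=[-1.76,5.46,0,0,0,0,-1.76,5.46,0,0,0,0,-1.76,5.46,0,0,0,0,-1.76,5.46,0,0,0,0,-1.76,5.46,0,0,0,0,-1.76,5.46,0,0,0,0,-1.76,5.46,0,0,0,0,-1.76,5.46,0,0,0,0], hand=5)

```text
clock: 11.3
tool_pos: [0.4996, -0.1319, 0.3062]
eef_rot: [0.992, 0.123, 0.0, 0.0]
contact_force: [0.9, -0.4, 0.6]
opening: 0.568
```

Call:
carry_out(motion=[-1.76,5.46,0,0,0,-0.1,-1.5,5.46,0,0,0,-0.17,0,0,0,0,0,-0.17,0,0,3,0,0,-0.17,0,0,3,0,0,-0.17,0,0,3,0,0,-0.17,0,0,0,0,0,0,0,0,0,0,0,0])

```text
clock: 12.3
tool_pos: [0.5013, -0.2439, 0.2168]
eef_rot: [0.827, 0.562, 0.0, 0.001]
contact_force: [1.2, 0.9, -0.0]
opening: 0.562
```

Run:
```python
from h import *
go(.4903,-.3012,.073,69.3)
```

```text
t 12.3 pos [ 0.5013 -0.2439  0.2168] yaw 68.41 F [ 1.2  0.9 -0. ] open mm 49.5
 turn(tool rotvec) [ 0.0016  0.0001 -0.0156]  shift before turn cm [-5.73  1.06 14.38]  after turn cm [-5.75  1.   14.38]
```

Call:
carry_out(motion=[-2.9,0.5,2,0,0,-0.0156,-2.85,0.5,4,0,0,0,0,0,4,0,0,0,0,0,2,0,0,0,0,0,0,0,0,0,0,0,0,0,0,0])

```text
clock: 13.05
tool_pos: [0.4907, -0.3014, 0.0974]
eef_rot: [0.822, 0.569, 0.001, 0.001]
contact_force: [-0.0, 0.3, -1.7]
opening: 0.567
```

Run:
```python
from h import *
go(.4903,-.3012,.073,69.3)
```

```text
t 13.05 pos [ 0.4907 -0.3014  0.0974] yaw 69.42 F [-0.   0.3 -1.7] open mm 49.9
 turn(tool rotvec) [0.003  0.0004 0.0022]  shift before turn cm [ 0.   -0.05  2.44]  after turn cm [ 0.   -0.05  2.44]
```

Call:
carry_out(motion=[0,0,1.2,0,0,0,0,0,1.2,0,0,0,0,0,0,0,0,0])

```text
clock: 13.42
tool_pos: [0.4889, -0.3008, 0.0707]
eef_rot: [0.822, 0.57, -0.001, -0.001]
contact_force: [0.5, 1.1, -0.3]
opening: 0.568
```

Call:
carry_out(motion=[0,0,0,0,0,0,0,0,0,0,0,0,0,0,0,0,0,0,0,0,0,0,0,0,0,0,0,0,0,0,0,0,0,0,0,0], hand=1, grip_force=30)

```text
clock: 14.18
tool_pos: [0.4901, -0.3012, 0.072]
eef_rot: [0.822, 0.57, 0.0, 0.001]
contact_force: [1.5, -0.6, 0.9]
opening: 0.198
```

Call:
carry_out(motion=[0,0,-2,0,0,0,0,0,-4,0,0,0,0,0,-5,0,0,0,0,0,-5,0,0,0,0,0,-5,0,0,0,0,0,-3,0,0,0])

```text
clock: 14.92
tool_pos: [0.4891, -0.3009, 0.3136]
eef_rot: [0.822, 0.57, 0.0, 0.0]
contact_force: [-0.5, 0.4, -2.2]
opening: 0.196
```

Run:
```python
from h import *
# tote (.5198,.2439) yaw -6 ; slot y=-90 and -38 (tote frame)
T=np.array([.5198,.2439]); a=np.radians(-6.)
for y in(-.09,-.038): print("slot",y,(T+np.array([-np.sin(a)*y,np.cos(a)*y])).round(4))
q=T+np.array([np.sin(a)*.09,-np.cos(a)*.09]); go(*q,.31,-6)
s=snapshot("side"); cv2.imwrite("pics/side4.png",s["frame"][100:420,200:560,::-1])
```

```text
slot -0.09 [0.5104 0.1544]
slot -0.038 [0.5158 0.2061]
t 14.93 pos [ 0.4891 -0.3009  0.3136] yaw 69.46 F [-0.5  0.4 -2.2] open mm 17.3
 turn(tool rotvec) [ 7.0000e-04 -1.0000e-04  1.3171e+00]  shift before turn cm [ 43.38 -13.98   0.34]  after turn cm [ -2.65 -45.5    0.36]
```

View pics/side4.png

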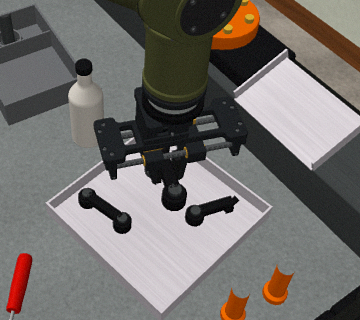

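The link is held level by the bridge. The other link and the stub are unmoved.

Call:
carry_out(motion=[2.4,-0.8,0,0,0,0,4.82,-1.55,0,0,0,0,4.82,-1.55,0,0,0,0,4.82,-1.55,0,0,0,0,4.82,-1.55,0,0,0,0,4.82,-1.55,0,0,0,0,4.82,-1.55,0,0,0,0,4.82,-1.55,0,0,0,0])

```text
clock: 15.98
tool_pos: [0.5061, 0.0793, 0.3105]
eef_rot: [0.822, 0.57, -0.002, -0.0]
contact_force: [0.6, -0.8, -3.0]
opening: 0.202
```

Call:
carry_out(motion=[4.82,-1.55,0,0,0,0,2.4,-0.8,0,0,0,0.16,0,0,0,0,0,0.18,0,0,0,0,0,0.18,0,0,0,0,0,0.18,0,0,0,0,0,0.18,0,0,0,0,0,0.18,0,0,0,0,0,0.18])

```text
clock: 16.98
tool_pos: [0.5094, 0.1536, 0.3103]
eef_rot: [1.0, -0.017, -0.002, 0.001]
contact_force: [0.7, -0.1, -1.6]
opening: 0.196
```

Run:
```python
from h import *
go(.5104,.1544,.20,-6)
print(monitor.get_state()["q"])
```

```text
t 16.98 pos [0.5094 0.1536 0.3103] yaw -1.93 F [ 0.7 -0.1 -1.6] open mm 17.3
 turn(tool rotvec) [0.0018 0.0029 0.0711]  shift before turn cm [ 0.13 -0.11 11.03]  after turn cm [ 0.09 -0.09 11.03]
[-0.30669841  0.55602867 -0.11638308  1.83675924  0.08974443  0.75731527
 -2.075601  ]
```

Call:
carry_out(motion=[0.1,-0.1,0,0,0,0.07,0,0,4,0,0,0,0,0,5,0,0,0,0,0,4,0,0,0,0,0,3,0,0,0,0,0,0,0,0,0,0,0,0,0,0,0])

```text
clock: 17.85
tool_pos: [0.5116, 0.155, 0.1522]
eef_rot: [0.999, -0.049, 0.0, 0.0]
contact_force: [0.8, -0.4, -1.8]
opening: 0.199
```

Run:
```python
from h import *
go(.5104,.1544,.075,-6)
p=monitor.get_state()["tool_pos"]
for n in("side","top"):
    s=snapshot(n); W=cloud(s)
    cv2.imwrite(f"pics/{n}5.png",cv2.resize(s["frame"][80:260,120:320],None,fx=3,fy=3,interpolation=cv2.INTER_CUBIC)[:,:,::-1])
    k=(np.abs(W[...,0]-p[0])<.07)&(np.abs(W[...,1]-p[1])<.035)&(W[...,2]>p[2]-.068)&(W[...,2]<p[2]-.035)
    P=W[k]; 
    if len(P)>30: print(n,len(P),rect(P))
```

```text
t 17.85 pos [0.5116 0.155  0.1522] yaw -5.59 F [ 0.8 -0.4 -1.8] open mm 17.5
 turn(tool rotvec) [ 0.0002 -0.0002  0.0071]  shift before turn cm [-0.12  0.07  7.72]  after turn cm [-0.11  0.08  7.72]
side 345 (array([472.9, 154.8]), array([33.1, 44.4]), 78.4)
top 271 (array([513. , 153.3]), array([ 33.3, 114.1]), 87.0)
```

View pics/side5.png

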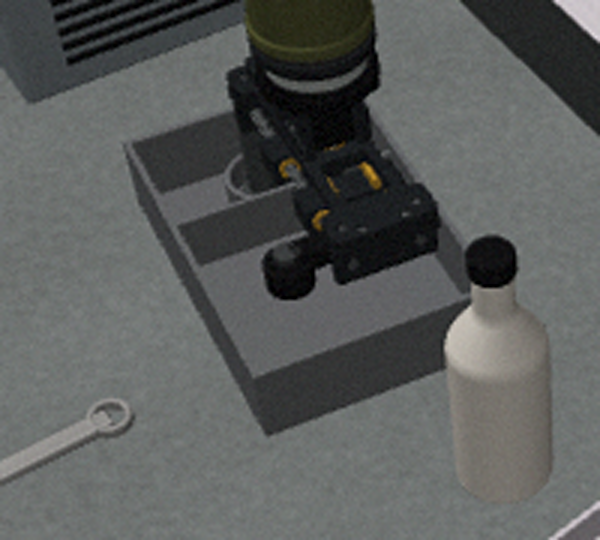

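Call:
carry_out(motion=[-0.1,0.1,3,0,0,0.01,0,0,3,0,0,0,0,0,1.2,0,0,0,0,0,0,0,0,0,0,0,0,0,0,0])

```text
clock: 18.58
tool_pos: [0.5112, 0.1544, 0.0808]
eef_rot: [0.999, -0.054, 0.001, -0.0]
contact_force: [0.1, 0.3, -2.3]
opening: 0.201
```

Call:
carry_out(motion=[0,0,0.3,0,0,0,0,0,0.2,0,0,0,0,0,0,0,0,0])

```text
clock: 18.95
tool_pos: [0.5104, 0.1541, 0.0747]
eef_rot: [0.999, -0.054, -0.0, 0.0]
contact_force: [-0.8, -1.4, -1.7]
opening: 0.2
```

Call:
carry_out(motion=[0,0,0.1,0,0,0,0,0,0,0,0,0])

```text
clock: 19.2
tool_pos: [0.5104, 0.1542, 0.0736]
eef_rot: [0.999, -0.054, -0.0, 0.0]
contact_force: [0.8, 0.8, -2.7]
opening: 0.2
```

Call:
carry_out(motion=[0,0,0.1,0,0,0,0,0,0,0,0,0])

```text
clock: 19.45
tool_pos: [0.5105, 0.1542, 0.073]
eef_rot: [0.999, -0.054, 0.0, 0.0]
contact_force: [-0.1, -0.2, 2.0]
opening: 0.198
```

Call:
carry_out(motion=[0,0,0,0,0,0,0,0,0,0,0,0,0,0,0,0,0,0], hand=2.7)

```text
clock: 19.82
tool_pos: [0.5105, 0.1542, 0.0727]
eef_rot: [0.999, -0.054, 0.0, 0.0]
contact_force: [-0.7, -0.8, 0.6]
opening: 0.308
```

Call:
carry_out(motion=[0,0,-1,0,0,0,0,0,-3,0,0,0,0,0,-5,0,0,0,0,0,-5,0,0,0,0,0,-5,0,0,0,0,0,-4,0,0,0])

```text
clock: 20.58
tool_pos: [0.5104, 0.154, 0.3055]
eef_rot: [0.999, -0.054, 0.001, -0.0]
contact_force: [0.0, 0.2, -0.7]
opening: 0.306
```

Run:
```python
from h import *
go(.4626,-.1717,.30,106.9)
for n in("side","top"):
    s=snapshot(n); W=cloud(s); X,Y,Z=W[...,0],W[...,1],W[...,2]
    P=W[(X>.44)&(X<.58)&(Y>.12)&(Y<.25)&(Z>.022)&(Z<.045)]; print(n,len(P),rect(P) if len(P)>20 else "",np.percentile(P[:,2],[50,90]))
    P=W[(X>.43)&(X<.50)&(Y>-.235)&(Y<-.11)&(Z>.026)&(Z<.045)]; print(n,"L2",rect(P))
```

```text
t 20.57 pos [0.5104 0.154  0.3055] yaw -6.17 F [ 0.   0.2 -0.7] open mm 27.0
 turn(tool rotvec) [ 1.4000e-03 -2.1000e-03 -1.9735e+00]  shift before turn cm [-1.25 32.9   0.52]  after turn cm [-29.78 -14.04   0.55]
side 446 (array([507.7, 155.3]), array([ 30.4, 114.6]), 87.8) [0.03394368 0.03721188]
side L2 (array([ 460.8, -172.4]), array([ 33.1, 114.5]), 17.3)
top 351 (array([510. , 152.6]), array([ 32.2, 113.7]), 84.6) [0.03260696 0.03698789]
top L2 (array([ 464.5, -172. ]), array([ 30.5, 112.4]), 17.2)
```

Call:
carry_out(motion=[-0.18,4.7,0,0,0,0,-0.18,4.7,0,0,0,0,-0.18,4.7,0,0,0,0,-0.18,4.7,0,0,0,0,-0.18,4.7,0,0,0,0,-0.18,4.7,0,0,0,0,-0.18,4.7,0,0,0,0.17,0,0,1,0,0,0.17], hand=5)

```text
clock: 21.68
tool_pos: [0.4611, -0.1763, 0.2927]
eef_rot: [0.973, -0.229, 0.0, 0.001]
contact_force: [1.2, 1.2, -0.2]
opening: 0.566
```

Call:
carry_out(motion=[0,0,2,0,0,0.17,0,0,2,0,0,0.17,0,0,3,0,0,0.17,0,0,3,0,0,0.17,0,0,3,0,0,0.14,0,0,0,0,0,0,0,0,0,0,0,0])

```text
clock: 22.55
tool_pos: [0.4627, -0.1717, 0.1633]
eef_rot: [0.806, -0.591, 0.0, -0.0]
contact_force: [-0.1, 0.2, 0.9]
opening: 0.565
```

Run:
```python
from h import *
go(.4626,-.172,.073,-72.9)
```

```text
t 22.55 pos [ 0.4627 -0.1717  0.1633] yaw -72.5 F [-0.1  0.2  0.9] open mm 49.7
 turn(tool rotvec) [-0.0004 -0.0003  0.007 ]  shift before turn cm [0.02 0.02 9.03]  after turn cm [0.03 0.02 9.03]
```

Call:
carry_out(motion=[0,0,3,0,0,0.007,0,0,3,0,0,0,0,0,2,0,0,0,0,0,1.1,0,0,0,0,0,0,0,0,0,0,0,0,0,0,0])

```text
clock: 23.3
tool_pos: [0.4631, -0.1718, 0.0726]
eef_rot: [0.804, -0.595, 0.001, -0.0]
contact_force: [0.3, -0.2, -0.5]
opening: 0.569
```

Call:
carry_out(motion=[0,0,0,0,0,0,0,0,0,0,0,0,0,0,0,0,0,0,0,0,0,0,0,0,0,0,0,0,0,0,0,0,0,0,0,0], hand=1)

```text
clock: 24.05
tool_pos: [0.463, -0.1715, 0.0718]
eef_rot: [0.804, -0.595, 0.0, -0.0]
contact_force: [1.0, 0.8, 3.5]
opening: 0.2
```

Call:
carry_out(motion=[0,0,-2,0,0,0,0,0,-4,0,0,0,0,0,-5,0,0,0,0,0,-5,0,0,0,0,0,-5,0,0,0,0,0,-3,0,0,0])

```text
clock: 24.8
tool_pos: [0.4621, -0.1717, 0.3135]
eef_rot: [0.804, -0.595, 0.0, -0.0]
contact_force: [0.3, 0.3, -2.8]
opening: 0.203
```

Run:
```python
from h import *
go(.5158,.2061,.31,-6)
```

```text
t 24.8 pos [ 0.4621 -0.1717  0.3135] yaw -73.05 F [ 0.3  0.3 -2.8] open mm 17.9
 turn(tool rotvec) [-2.0000e-04 -9.0000e-04 -1.1703e+00]  shift before turn cm [-34.57 -16.14   0.34]  after turn cm [  1.39 -38.13   0.35]
```

Call:
carry_out(motion=[-2.16,-1.0,0,0,0,0,-4.32,-2.02,0,0,0,0,-4.32,-2.02,0,0,0,0,-4.32,-2.02,0,0,0,0,-4.32,-2.02,0,0,0,0,-4.32,-2.02,0,0,0,0,-4.32,-2.02,0,0,0,0,-4.32,-2.02,0,0,0,0])

```text
clock: 25.8
tool_pos: [0.512, 0.1839, 0.3111]
eef_rot: [0.804, -0.595, -0.001, 0.001]
contact_force: [0.5, -0.3, -2.5]
opening: 0.199
```

Call:
carry_out(motion=[-2.16,-1.0,0,0,0,-0.167,0,0,0,0,0,-0.167,0,0,0,0,0,-0.167,0,0,0,0,0,-0.167,0,0,0,0,0,-0.167,0,0,0,0,0,-0.167,0,0,0,0,0,-0.167,0,0,0,0,0,0])

```text
clock: 26.8
tool_pos: [0.5153, 0.2057, 0.311]
eef_rot: [0.999, -0.054, -0.001, 0.0]
contact_force: [-0.0, 0.5, -3.0]
opening: 0.198
```

Run:
```python
from h import *
go(.5158,.2061,.14,-6)
```

```text
t 26.8 pos [0.5153 0.2057 0.311 ] yaw -6.17 F [-0.   0.5 -3. ] open mm 17.5
 turn(tool rotvec) [ 0.0006  0.0022 -0.0029]  shift before turn cm [ 0.08 -0.06 17.1 ]  after turn cm [ 0.04 -0.05 17.1 ]
```

Call:
carry_out(motion=[0,0,4,0,0,0,0,0,5,0,0,0,0,0,5,0,0,0,0,0,3,0,0,0,0,0,0,0,0,0,0,0,0,0,0,0])

```text
clock: 27.55
tool_pos: [0.5167, 0.206, 0.1426]
eef_rot: [0.999, -0.053, 0.001, 0.0]
contact_force: [0.8, -0.7, -2.5]
opening: 0.196
```

Run:
```python
from h import *
go(.5158,.2061,.08,-6)
p=monitor.get_state()["tool_pos"]
s=snapshot("top"); W=cloud(s)
k=(np.abs(W[...,0]-p[0])<.07)&(np.abs(W[...,1]-p[1])<.035)&(W[...,2]>p[2]-.068)&(W[...,2]<p[2]-.035)
print(rect(W[k]))
```

```text
t 27.55 pos [0.5167 0.206  0.1426] yaw -6.13 F [ 0.8 -0.7 -2.5] open mm 17.3
 turn(tool rotvec) [ 0.0001 -0.0014 -0.0023]  shift before turn cm [-0.1   0.    6.26]  after turn cm [-0.09  0.    6.26]
(array([517.5, 206.1]), array([ 34.2, 113.7]), 83.1)
```

Call:
carry_out(motion=[0,0,3,0,0,0,0,0,2.5,0,0,0,0,0,0.7,0,0,0,0,0,0,0,0,0,0,0,0,0,0,0])

```text
clock: 28.22
tool_pos: [0.5169, 0.2063, 0.0809]
eef_rot: [0.999, -0.053, 0.001, -0.0]
contact_force: [0.4, -0.8, -2.1]
opening: 0.197
```

Call:
carry_out(motion=[0,0,0.4,0,0,0,0,0,0.2,0,0,0,0,0,0,0,0,0])

```text
clock: 28.6
tool_pos: [0.516, 0.2061, 0.0736]
eef_rot: [0.999, -0.053, -0.0, 0.0]
contact_force: [0.9, -1.0, -1.3]
opening: 0.202
```

Call:
carry_out(motion=[0,0,0.1,0,0,0,0,0,0,0,0,0])

```text
clock: 28.85
tool_pos: [0.5161, 0.206, 0.0729]
eef_rot: [0.999, -0.053, 0.0, -0.0]
contact_force: [-1.4, 0.2, 1.7]
opening: 0.197
```

Contact felt (+1.7 N against about -2.5 N hanging). I release the link and back off.

Call:
carry_out(motion=[0,0,0,0,0,0,0,0,0,0,0,0,0,0,0,0,0,0], hand=2.7)

```text
clock: 29.22
tool_pos: [0.5162, 0.2061, 0.0727]
eef_rot: [0.999, -0.053, 0.0, 0.0]
contact_force: [-0.2, -0.3, -0.5]
opening: 0.307
```

Call:
carry_out(motion=[0,0,-1,0,0,0,0,0,-3,0,0,0,0,0,-5,0,0,0,0,0,-5,0,0,0,0,0,-5,0,0,0,0,0,-4,0,0,0,0,5,0,0,0,0,0,5,0,0,0,0])

```text
clock: 30.22
tool_pos: [0.5054, 0.106, 0.3039]
eef_rot: [0.999, -0.052, 0.001, -0.0]
contact_force: [0.5, -0.3, -0.2]
opening: 0.308
```

Call:
carry_out(motion=[0,5,0,0,0,0,0,5,0,0,0,0,0,5,0,0,0,0,0,5,0,0,0,0,0,5,0,0,0,0,0,3,0,0,0,0,0,0,0,0,0,0,0,0,0,0,0,0])

```text
clock: 31.22
tool_pos: [0.4762, -0.1704, 0.3029]
eef_rot: [0.999, -0.052, 0.0, -0.001]
contact_force: [-0.0, 0.4, 0.2]
opening: 0.303
```

Run:
```python
from h import *
go(.5,-.2,.3,-6)
for n in("top","side"):
    s=snapshot(n); W=cloud(s); X,Y,Z=W[...,0],W[...,1],W[...,2]
    box=lambda a,b,c,d,lo,hi:W[(X>a)&(X<b)&(Y>c)&(Y<d)&(Z>lo)&(Z<hi)]
    for nm,b in dict(LA=(.445,.575,.125,.178),LB=(.45,.58,.184,.235)).items():
        P=box(*b,.026,.045); print(n,nm,len(P),rect(P) if len(P)>20 else "",np.percentile(P[:,2],[50,95]).round(4))
    for nm,c,lo,hi in(("post",(.528,.328),.035,.06),("post hi",(.528,.328),.07,.095),("short",(.596,-.144),.024,.05)):
        P=W[(np.hypot(X-c[0],Y-c[1])<.03)&(Z>lo)&(Z<hi)]
        if len(P)>10: print(n,nm,len(P),circ(P,c,.014).round(4))
    for nm,b in dict(stub=(.57,.68,-.30,-.25,.026,.045),bottle=(.49,.59,-.05,.05,.19,.21),jar=(.65,.73,-.06,.02,.055,.07)).items():
        P=box(*b); print(n,nm,len(P),rect(P) if len(P)>9 else "")
    cv2.imwrite(f"pics/{n}6.png",s["frame"][:,:,::-1])
```

```text
t 31.23 pos [ 0.4762 -0.1704  0.3029] yaw -5.97 F [-0.   0.4  0.2] open mm 26.7
 turn(tool rotvec) [-0.0012  0.      0.0005]  shift before turn cm [2.68 2.7  0.28]  after turn cm [2.68 2.7  0.29]
top LA 524 (array([510.9, 154.3]), array([ 32.7, 110.8]), 84.2) [0.0333 0.038 ]
top LB 532 (array([517.1, 205.9]), array([ 32. , 113.3]), 83.6) [0.0334 0.0383]
top post 51 [0.5299 0.3287]
top post hi 47 [0.5296 0.3288]
top short 12 [ 0.5973 -0.1442]
top stub 392 (array([ 626.5, -275.7]), array([32.1, 98.1]), 81.3)
top bottle 207 (array([538.1,   3. ]), array([28. , 28.2]), 1.7)
top jar 413 (array([693.3, -17.4]), array([47.2, 47. ]), 2.5)
side LA 429 (array([508.3, 153.2]), array([ 32.4, 113.5]), 85.8) [0.0341 0.0382]
side LB 460 (array([513.1, 202.2]), array([ 30.3, 113.4]), 82.8) [0.0334 0.0376]
side post 108 [0.5269 0.3289]
side post hi 112 [0.5272 0.3286]
side short 128 [ 0.5953 -0.1433]
side stub 562 (array([ 622.1, -277.5]), array([32.7, 99.7]), 81.0)
side bottle 11 (array([522.,   2.]), array([ 1.6, 12.9]), 3.3)
side jar 373 (array([690.1, -17.7]), array([48.2, 50.9]), 11.7)
```

View pics/side6.png

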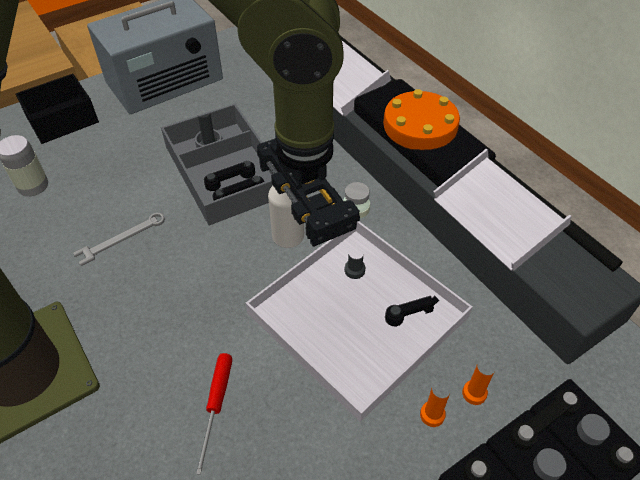

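The tote holds both links side by side at about (230,180) and the post in its ring at (207,128). The stub and short post remain in the tray. The stub's fitted rectangle shifted by about 6 mm, so I compare the pictures before handing in.

Run:
```python
from h import *
for n,(a,b,c,d) in dict(top=(190,248,410,445),side=(292,328,380,442)).items():
    A,B=[cv2.imread(f"pics/{n}{i}.png",0)[a:b,c:d]<90 for i in(0,6)]
    f=lambda M:np.argwhere(M).mean(0).round(2)
    print(n,A.sum(),B.sum(),(A^B).sum(),f(A),f(B))
workorder.finish_job()
```

```text
top 462 448 14 [31.2  19.41] [31.48 19.33]
side 796 793 3 [17.52 28.64] [17.5 28.7]
the job is handed in; nothing more can be done
```

The post and both whole links are in the tote, and I handed the job in at about 31 s of the 72 s allowed. Each part was lowered until the wrist force showed floor contact, and only then let go. No verdict is reported after handing in.

Last checks, from both cameras:
- **Links:** They lie flat, with tops at about 33–34 mm against 35 mm expected. They are about 50 mm apart and within about 2° of the divider direction.
- **Post:** It stands upright, within about 1 mm of the measured ring centre.
- **Misshapes:** The short post is within 1 mm of its start. The stub's fitted rectangle came out about 6 mm and 10° different, which disagreed with the rest. Its before and after pictures differ by under 0.3 pixel (less than 1 mm), so I took this as a fit artefact.
- **Bottle and jar:** The jar is unmoved in both views and the bottle in the top view. The arm hid the bottle's top from the side camera, so it had no second check.

The two cameras disagree by about 2–4 mm throughout, so I used their average or compared positions within one view.

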